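# Build the test-sieve tower on the shaker

## Robot

A 6-joint arm with a two-finger parallel gripper is mounted at the origin on the work surface. World frame = base frame: x ahead of the robot, y to its left, z up, the work surface at z = 0. Lengths are in m, angles in rad, forces in N, time in s.
With the tool pointing down it reaches from about 0.35 to 0.775 m from the base axis. Payload 5.5 kg.
Tool frame: the origin (TCP) lies on the centre line of the jaws, within the pads' length; the fingertips stand 11 mm ahead of it and the grasp point (between the pads) lies 8 mm behind it (env.tip_reach is the distance from the TCP to the fingertips, in m); z points along the fingers, x is the direction in which the jaws open and shut, and the axes are right-handed (so a half turn about z gives the same grasp; the last joint's range is limited). The gripper opens to 85 mm and grips with 20 to 120 N. Pads are 22 mm wide; open, the fingers measure 114 mm over their backs; the gripper's body (76 mm by 85 mm) begins 54 mm behind the grasp point. The pads swing forward as they close: fully open they stand 13 mm farther back than shut.
Start: joints at [0.997, 0.313, 0.046, 1.304, 0, 1.431], TCP at [0.242, 0.522, 0.242] pointing down, gripper open.
Joint ranges: [-2.76, 2.76], [-0.86, 1.69], [-1.03, 1.26], [-2.2, 2.34], [-1.47, 1.5], [-3.14, 3.14]. Speed limits (rad/s): [2.57, 2.57, 3.14, 3.14, 3.14, 3.14].

## Interface

Orientations are given as a unit quaternion [w, x, y, z].
In Python, from workcell import env gives the robot as it stands.
- The arm moves only by the tool carry_out, never from a script. Its argument "moves" is one flat list of numbers, 7 for each row, row after row: the gripper command: -1 is shut, 1 is fully open, values between are in proportion, then the shift along the tool's x, y, z in m, then the turn, a rotation vector about the tool's x, y, z in degrees. A call has exactly 5 rows; each row shifts and turns the pose as measured when the row begins, along the tool's axes as they then stand; what a row does not reach is not made up. A row lasts 1/8 s, in which the tool goes at most 62.5 mm and 10.7 degrees, less where a joint would pass 70% of its speed; a pose out of reach is approached as far as the arm can. A call is refused whole if a number of a shift passes 0.0625 or a number of a turn 10.7, either way. A call with a gripper value outside its range is refused whole. The fingers move at their own pace and stop on an object; "squeeze" is the grip in N (left out, the last holds). Time passes only in rows, so rows that do not move let the fingers close, or fill a call up. It gives the time, the measured TCP pose, the force and the opening at its end, in the units of the state.
- env.get_state(): the state, without advancing time (a new reading comes with each control period).
- env.read_camera(name): name is "scene" or "side" or "wrist"; returns the picture (384x512x3 uint8, red, green, blue); there is no depth.
- env.calibration(name): a dict with "camera_matrix" (3x3 intrinsics, pixels), "rvec" (rotation vector, rad) and "tvec" (3), from world to camera coordinates, as OpenCV has them; the wrist camera has in their place "hand_eye" (4x4, takes a point from camera to tool coordinates, whose origin is the TCP and whose axes are the tool frame's). Camera axes: x right, y down, z forward; pixel columns grow to the right and rows downward; lengths in m; the calibration is good to about 2 mm. The wrist camera is an equidistant fisheye: a pixel r from the principal point sees the ray r / f radians off the axis. A picture is of the moment at which its call begins: read the wrist's pose just before it. calibration takes no time and is no camera call.
- env.hand_in(): hands the job in, once; it reports no verdict.
The state is a dict: "clock": time; "joint_pos": joint angles; "qvel": joint speeds; "tau": joint torques, N m; "tcp_pos": TCP position; "orientation": TCP orientation; "wrist_force": force on the tool from outside, world axes, zero at the start; "ft_torque": the same for the moment, N m; "finger_gap": finger opening in m.
Only numpy, scipy, OpenCV 4.12 (cv2) and the standard library are available. Lean on these libraries where they do the work, as an engineer would, in place of code of your own. Each camera call takes 0.05 s, during which the arm holds its last target. There are 200 camera calls.

## Task

Build the sieve tower on the shaker, one piece at a time from the bottom up: the plain steel collecting pan inside the green ring of the shaker's platform, on it the fine sieve (blue), on that the coarse sieve (red), and the lid with the black knob on top, each piece fully seated and level in the one below. The yellow sieve is not needed: leave it, the amber jar and the orange stopper standing where they are.

Things in the scene. Friction and masses are not known exactly. Their poses are not given: they have to be found in the camera images.
- shaker: Vibratory shaker, fixed: white box 150 x 150 mm, 50 mm high, with a round black platform 88 mm across in its middle, its face 60 mm above the bench; on it a green ring (inner diameter 76 mm, 4 mm high) with a white dot in the centre. Origin: on the bench, right below the dot, z up; control panel towards its -x.
- pan: Collecting pan: a plain steel cup without any colour, flat underside, 60 mm outer diameter, 34 mm high, wall 3 mm, mouth 54 mm across, floor 4 mm thick, 130 g. Origin: centre of its underside, z up. Can be gripped across its outside, on any diameter. Belongs inside the shaker's green ring.
- fine_sieve: Fine sieve: steel, blue band round the top, dense blue mesh, 60 mm outer diameter, 41 mm high, 120 g: solid tapered foot 7 mm high (44 mm across below, 51 mm above) under a tube 34 mm high, wall 3 mm, mouth 54 mm; mesh 10 mm above the underside. Origin: centre of its underside, z up. Its foot drops into the pan's mouth (1.5 mm play) until the tube rests on the rim: origin 27 mm above the pan's.
- coarse_sieve: Coarse sieve: steel, red band round the top, wide red mesh, 60 mm outer diameter, 41 mm high, 120 g: solid tapered foot 7 mm high (44 mm across below, 51 mm above) under a tube 34 mm high, wall 3 mm, mouth 54 mm; mesh 10 mm above the underside. Origin: centre of its underside, z up. Its foot drops into the fine sieve's mouth (1.5 mm play): seated, its origin is 34 mm above that one's.
- lid: Lid, 120 g: bare metal disc 60 mm across, 6 mm thick, with a foot like the sieves' below it (7 mm high, so the disc's top is 13 mm above the underside) and a black cylindrical knob 20 mm across, from 13 to 41 mm above the underside; grip it by the knob. Origin: centre of its underside, z up. Seated in the coarse sieve, its origin is 34 mm above that one's.
- medium_sieve: Medium sieve, not needed, to be left where it stands: same body as the other two, 60 mm across and 41 mm high, with a yellow band and a yellow mesh; origin: centre of its underside.
- balance: Balance, fixed, not needed: a grey box 150 x 170 mm, 42 mm high, with a round steel weighing pan 100 mm across whose top is 54 mm above the bench (centre 20 mm to +x of the origin). Origin: centre of its underside.
- jar: Small amber glass jar with a white cap, 32 mm across, 50 mm high, loose, to be left where it stands. Origin: centre of its underside.
- stopper: Orange tapered stopper, 26 mm across below and 34 mm above, 30 mm high, loose, to be left where it stands. Origin: centre of its underside.
Things that resemble listed ones, but are neither listed nor needed, are in the scene too. There is more than one size of the jar; the job needs the smallest.

How it is judged:
By the outcome, as a careful person would: the job done as asked, in the order asked, and still so for the second after the job is handed in, with the robot touching nothing.
It also fails if it takes over 88 s, if anything falls off the work surface, if the arm or the gripper's body presses on something with over 40 N, if the wrist force passes 120 N, or if a joint passes its speed limit or range.

## Working session

There is one attempt and no reset: what is moved stays moved. The work goes in short steps, Python scripts to look and compute and a tool call to move; the robot and the scene stay as the last step left them, time stands still between calls to the robot, and variables do not carry over. Pictures are saved under pics/ and viewed, about 12 in all and at most 16, crops included, and the job is handed in when it is done.

Besides the shell and the picture viewer there is one more tool, called as name(argument=value, ...) on one line, values as JSON. carry_out: Moves the arm, as the interface text tells. Its arguments: {"type":"object","properties":{"moves":{"type":"array"},"squeeze":{"type":"number"}},"required":["moves"]}

```bash
ls; mkdir -p pics; python3 - <<'E'
from workcell import env
import cv2
print(env.get_state())
for n in("scene","side","wrist"):
    im=env.read_camera(n); cv2.imwrite(f"pics/{n}0.png",cv2.resize(im[...,::-1],(800,600),interpolation=cv2.INTER_CUBIC)); c=env.calibration(n); print(n,c)
E
```

```text
pics
{'clock': 0.0, 'joint_pos': array([ 9.97414463e-01,  3.13993761e-01,  4.49433157e-02,  1.30360430e+00,
       -2.35925700e-05,  1.43119908e+00]), 'qvel': array([-6.02483842e-06,  4.30411190e-04,  5.00985149e-05, -1.02215385e-03,
       -9.14906104e-04, -1.56033175e-03]), 'tau': array([ 3.00873784e-03, -4.80627179e+01,  2.98534387e+01,  1.92013092e-02,
        2.45367364e-04,  8.40379585e-06]), 'tcp_pos': array([0.24141061, 0.52130453, 0.24139806]), 'orientation': array([ 3.97165968e-04,  8.42705953e-01,  5.38373303e-01, -8.40135888e-04]), 'wrist_force': array([ 0.04661285, -0.35510978,  0.30470947]), 'ft_torque': array([ 0.02311286, -0.00522771, -0.01952542]), 'finger_gap': 0.0852750493380704}
scene {'camera_matrix': array([[349.1763343 ,   0.        , 256.97321341],
       [  0.        , 349.1763343 , 190.07149921],
       [  0.        ,   0.        ,   1.        ]]), 'rvec': array([ 1.33800304,  2.08887969, -1.00667221]), 'tvec': array([ 0.19345338, -0.2635157 ,  1.21058262])}
side {'camera_matrix': array([[404.35023407,   0.        , 259.22195007],
       [  0.        , 404.35023407, 196.44823798],
       [  0.        ,   0.        ,   1.        ]]), 'rvec': array([ 2.24994476, -0.48384215,  0.18952123]), 'tvec': array([-0.47581242,  0.18962052,  0.79749699])}
wrist {'camera_matrix': array([[297.31863964,   0.        , 253.31580817],
       [  0.        , 297.31863964, 192.31223885],
       [  0.        ,   0.        ,   1.        ]]), 'hand_eye': array([[ 9.99999715e-01,  7.07449850e-04,  2.64311997e-04,
        -1.19426894e-03],
       [-7.52458967e-04,  9.63199803e-01,  2.68785367e-01,
        -6.80971391e-02],
       [-6.44330964e-05, -2.68785489e-01,  9.63200061e-01,
        -1.32474695e-01],
       [ 0.00000000e+00,  0.00000000e+00,  0.00000000e+00,
         1.00000000e+00]])}
```

View pics/scene0.png

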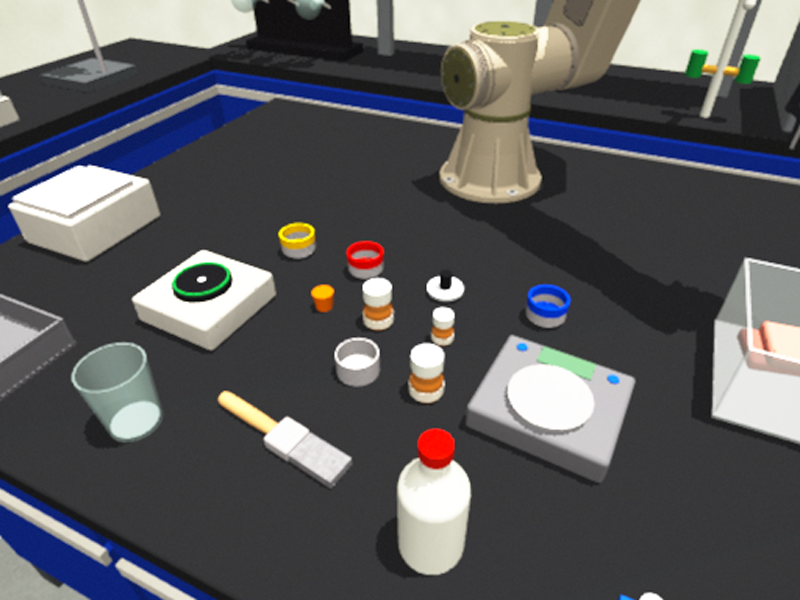

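View pics/side0.png

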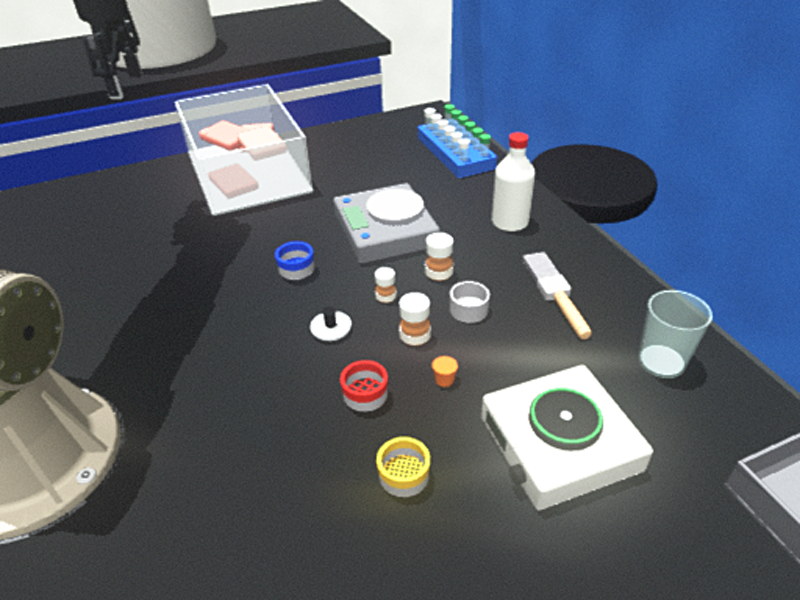

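View pics/wrist0.png

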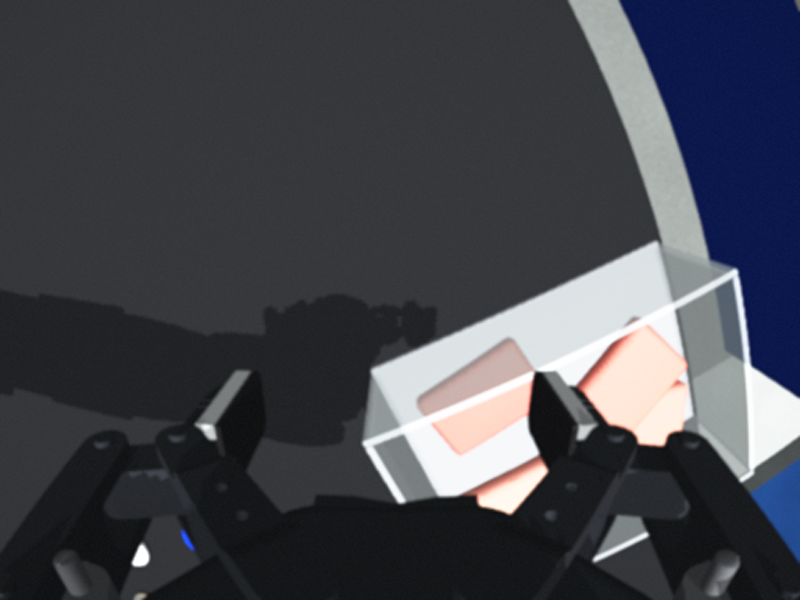

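Scene view (800x600): pan about (357,361), blue (547,305), red (365,258), yellow (297,240), lid (445,287), shaker dot (201,279). In the side view: pan (469,301), blue (295,260), red (364,385), lid (330,325), dot (566,415). The only plain steel cup is at (357,361). The beaker at (120,390) is glass and larger. I'll confirm in a crop montage.

```bash
python3 - <<'E'
import cv2,numpy as np
P={"scene":[(357,358),(547,303),(365,258),(445,285),(201,281)],"side":[(469,301),(295,260),(364,385),(330,325),(566,415)]}
rows=[]
for n,l in P.items():
    im=cv2.imread(f"pics/{n}0.png"); r=[]
    for u,v in l:
        c=im[v-40:v+40,u-40:u+40]; c=cv2.resize(c,(160,160),interpolation=cv2.INTER_CUBIC)
        for k in range(0,160,20): c[k,::4]=(0,255,255) if k!=80 else (255,0,255); c[::4,k]=(0,255,255) if k!=80 else (255,0,255)
        r.append(c)
    rows.append(np.hstack(r))
cv2.imwrite("pics/m.png",np.vstack(rows))
E
```

```text
(no output)
```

View pics/m.png

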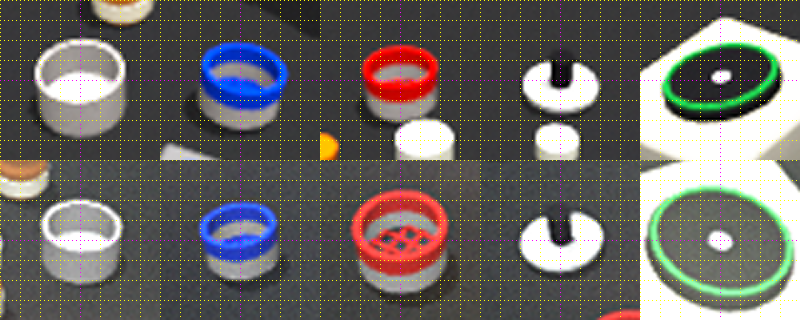

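The crops confirm it: a plain steel pan, blue sieve, red sieve with wide mesh, lid with knob, and a platform with a green ring and white dot. Next I'll compute positions.

```bash
cat > h.py <<'E'
from workcell import env
import cv2,numpy as np
from scipy.spatial.transform import Rotation as R
def ray(n,uv):
    c=env.calibration(n);Rm=cv2.Rodrigues(c["rvec"])[0]
    d=np.linalg.solve(c["camera_matrix"],[*uv,1]); return -Rm.T@c["tvec"],Rm.T@d
def atz(n,uv,z):
    o,d=ray(n,uv); return o+d*(z-o[2])/d[2]
def tool():
    s=env.get_state(); q=s["orientation"]; return s["tcp_pos"],R.from_quat([q[1],q[2],q[3],q[0]]),s
def wproj(p,tcp,Rt):   # world -> wrist pixel
    c=env.calibration("wrist");H=c["hand_eye"];K=c["camera_matrix"]
    pc=H[:3,:3].T@(Rt.inv().apply(np.asarray(p)-tcp)-H[:3,3])
    r=np.hypot(*pc[:2]);th=np.arctan2(r,pc[2]);return K[:2,2]+K[0,0]*th*pc[:2]/r
def watz(uv,z,tcp,Rt):
    c=env.calibration("wrist");H=c["hand_eye"];K=c["camera_matrix"]
    m=(np.asarray(uv)-K[:2,2])/K[0,0];th=np.hypot(*m)
    d=np.r_[np.sin(th)*m/th,np.cos(th)]
    d=Rt.apply(H[:3,:3]@d);o=tcp+Rt.apply(H[:3,3]);return o+d*(z-o[2])/d[2]
E
python3 - <<'E'
from h import *
C={"scene":[(357,358),(547,303),(365,258),(445,285),(201,281)],"side":[(469,301),(295,260),(364,385),(330,325),(566,415)]}
L={"scene":[(80,69),(84.5,68),(80.5,66),(81.5,84),(81,77)],"side":[(82,66),(79.5,66),(80.5,63),(82,80),(80,80)]}
Z=[.034,.041,.041,.013,.06]
for i,nm in enumerate("pan blue red lid dot".split()):
    a=[]
    for n in C:
        uv=((np.array(C[n][i])-40+np.array(L[n][i])/2)+.5)/1.5625-.5
        a.append(atz(n,uv,Z[i])[:2])
    print(nm,np.round(a,4).tolist(),np.round(np.mean(a,0),4))
t,Rt,s=tool();print(Rt.as_matrix().round(3))
E
```

```text
pan [[0.6333, 0.0141], [0.6334, 0.0108]] [0.6333 0.0124]
blue [[0.4159, 0.2236], [0.4176, 0.2186]] [0.4168 0.2211]
red [[0.4207, -0.0854], [0.4239, -0.0859]] [ 0.4223 -0.0857]
lid [[0.4228, 0.0615], [0.4231, 0.0572]] [0.423  0.0594]
dot [[0.6157, -0.2612], [0.6158, -0.2618]] [ 0.6158 -0.2615]
[[ 0.42   0.907 -0.001]
 [ 0.907 -0.42  -0.001]
 [-0.001 -0.    -1.   ]]
```

```bash
python3 - <<'E'
from h import *
print(env.tip_reach)
b={"big":("scene",(426,391)),"med":("scene",(378,318)),"small":("scene",(442,337)),"stop":("scene",(322,305))}
bs={"big":("side",(439,268)),"med":("side",(415,332)),"small":("side",(386,293)),"stop":("side",(445,379)),"yel":("side",(404,478))}
for d in(b,bs):
    for k,(n,uv) in d.items(): print(k,n,atz(n,np.array(uv)/1.5625,0).round(3)[:2])
t,Rt,s=tool()
for k,p in dict(pan=[.6333,.0124,t[2]],blue=[.4168,.2211,t[2]]).items(): print(k,Rt.inv().apply(np.array(p)-t).round(4))
# side/top of jars
for n,uv in(("scene",(427,352)),("side",(439,241)),("scene",(377,287)),("side",(415,302))):print(n,atz(n,np.array(uv)/1.5625,.075).round(3))
E
```

```text
0.011
big scene [0.63  0.115]
med scene [ 0.524 -0.01 ]
small scene [0.523 0.096]
stop scene [ 0.533 -0.106]
big side [0.639 0.127]
med side [0.537 0.002]
small side [0.532 0.105]
stop side [ 0.536 -0.102]
yel side [ 0.42  -0.225]
pan [-2.972e-01  5.695e-01  3.000e-04]
blue [-1.988e-01  2.853e-01  2.000e-04]
scene [0.632 0.116 0.075]
side [0.626 0.103 0.075]
scene [ 0.54  -0.001  0.075]
side [ 0.531 -0.014  0.075]
```

carry_out(moves=[1, -0.028, 0.055, 0, 0, 0, 0, 1, -0.028, 0.055, 0, 0, 0, 0, 1, -0.028, 0.055, 0, 0, 0, 0, 1, -0.028, 0.055, 0, 0, 0, 0, 1, -0.028, 0.055, 0, 0, 0, 0])

```text
clock: 0.78
tcp_pos: [0.4341, 0.2776, 0.2398]
orientation: [0.0, 0.84, 0.543, -0.001]
wrist_force: [0.4, 1.2, -0.1]
finger_gap: 0.0853
```

carry_out(moves=[1, -0.028, 0.055, 0.01, 0, 0, 0, 1, -0.028, 0.055, 0.01, 0, 0, 0, 1, -0.028, 0.055, 0.01, 0, 0, 0, 1, -0.028, 0.055, 0.01, 0, 0, 0, 1, -0.028, 0.055, 0.01, 0, 0, 0])

```text
clock: 1.4
tcp_pos: [0.6264, 0.036, 0.1902]
orientation: [-0.0, 0.84, 0.543, 0.0]
wrist_force: [-0.1, 0.3, 0.9]
finger_gap: 0.0854
```

```bash
cat >> h.py <<'E'
def look(name,circles,crop=None):
    """draw predicted circles (center, radius) on wrist pic"""
    t,Rt,s=tool(); im=env.read_camera("wrist")[...,::-1].copy()
    big=cv2.resize(im,(800,600),interpolation=cv2.INTER_CUBIC)
    cv2.imwrite("pics/raw_"+name,im)
    for c,r in circles:
        for a in np.arange(0,360,12):
            p=wproj([c[0]+r*np.cos(np.radians(a)),c[1]+r*np.sin(np.radians(a)),c[2]],t,Rt)
            cv2.circle(big,tuple(int(x) for x in ((p+.5)*1.5625-.5).round()),2,(255,0,255),-1)
    cv2.imwrite("pics/"+name,big if crop is None else cv2.resize(big[crop[1]:crop[3],crop[0]:crop[2]],None,fx=2,fy=2)); print(t,s["clock"])
def go(p):  # tool-frame shift to world point
    t,Rt,s=tool(); print("shift",Rt.inv().apply(np.array(p)-t).round(4),"tilt",(Rt.as_matrix()[:,2]).round(4))
E
python3 -c "
from h import *
look('w1.png',[((.6333,.0124,.034),.03)])
go([.6333,.0124,.12])"
```

```text
[0.6263506  0.03604357 0.19024296] 1.4
shift [-0.0142  0.0095  0.0679] tilt [ 0.0018 -0.0038 -1.    ]
```

View pics/w1.png

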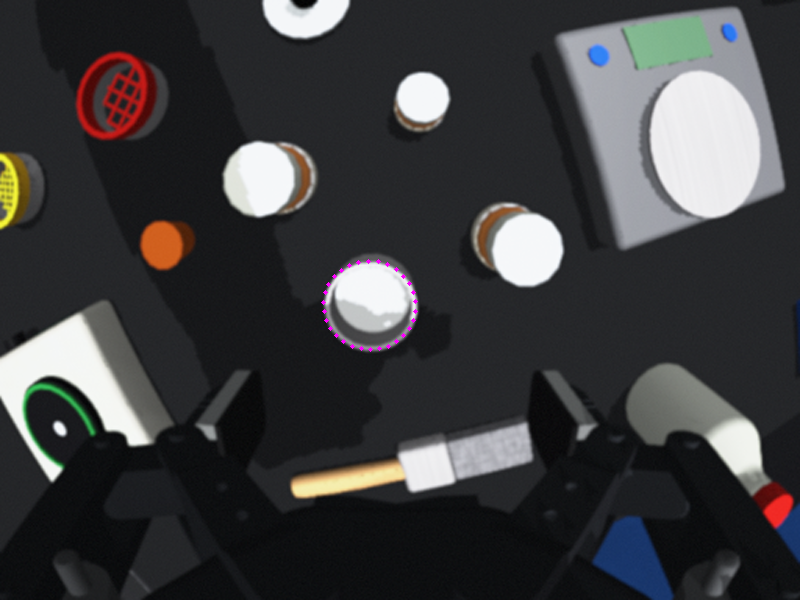

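The overlay matches the pan rim at (370,305), so I'll descend on it.

carry_out(moves=[1, -0.014, 0.0095, 0.04, 0, 0, 0, 1, 0, 0, 0.05, 0, 0, 0, 1, 0, 0, 0.05, 0, 0, 0, 1, 0, 0, 0.021, 0, 0, 0, 1, 0, 0, 0, 0, 0, 0])

```text
clock: 2.08
tcp_pos: [0.634, 0.0085, 0.0199]
orientation: [0.001, 0.843, 0.538, -0.001]
wrist_force: [-0.3, 0.8, 1.0]
finger_gap: 0.0853
```

```bash
python3 -c "
from h import *
look('w2.png',[((.6333,.0124,.034),.03)])
go([.6333,.0124,.019])"
```

```text
[0.63398334 0.00847432 0.01993141] 2.075
shift [ 0.003  -0.0028  0.0019] tilt [ 8.0e-04 -3.7e-03 -1.0e+00]
```

View pics/w2.png

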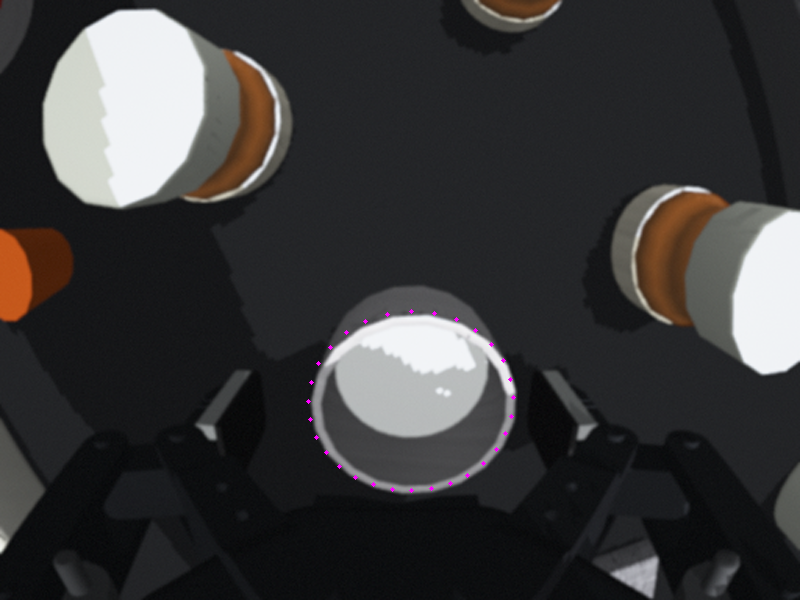

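The pan is 3-4 mm off in tool x. I'll correct that and grip.

carry_out(moves=[1, 0.004, -0.002, 0.001, 0, 0, 0, 0.4, 0, 0, 0, 0, 0, 0, -0.2, 0, 0, 0, 0, 0, 0, -0.5, 0, 0, 0, 0, 0, 0, -0.5, 0, 0, 0, 0, 0, 0], squeeze=40)

```text
clock: 2.75
tcp_pos: [0.6376, 0.0135, 0.0251]
orientation: [0.004, 0.843, 0.538, 0.002]
wrist_force: [-0.6, 0.6, -0.3]
finger_gap: 0.0588
```

```bash
python3 -c "
from h import *
t,Rt,s=tool();print(t,s['finger_gap'],s['wrist_force'],s['joint_pos'].round(2))
go([.6158,-.2615,.14])"
```

```text
[0.63764139 0.01352767 0.02512473] 0.05881978699964035 [-0.62880626  0.64800129 -0.30401547] [-0.1   0.56 -0.12  0.87 -0.    0.33]
shift [-0.2587  0.0971 -0.1138] tilt [ 0.0087 -0.0046 -1.    ]
```

carry_out(moves=[-0.5, 0, 0, -0.04, 0, 0, 0, -0.5, 0, 0, -0.06, 0, 0, 0, -0.5, -0.05, 0.02, -0.02, 0, 0, 0, -0.5, -0.055, 0.02, 0, 0, 0, 0, -0.5, -0.055, 0.02, 0, 0, 0, 0])

```text
clock: 3.38
tcp_pos: [0.6238, -0.1559, 0.1485]
orientation: [0.004, 0.84, 0.542, 0.002]
wrist_force: [0.8, 0.2, -1.2]
finger_gap: 0.0588
```

```bash
python3 -c "
from h import *
t,Rt,s=tool();print(t,s['finger_gap'],s['wrist_force'])
go([.6158,-.2615,.14])"
```

```text
[ 0.62378127 -0.15587081  0.14848971] 0.058807331187576056 [ 0.81839375  0.16616337 -1.1734222 ]
shift [-0.0995  0.0362  0.009 ] tilt [ 0.0071 -0.005  -1.    ]
```

carry_out(moves=[-0.5, -0.05, 0.019, 0, 0, 0, 0, -0.5, -0.0495, 0.0195, 0, 0, 0, 0, -0.5, 0, 0, 0.02, 0, 0, 0, -0.5, 0, 0, 0.02, 0, 0, 0, -0.5, 0, 0, 0, 0, 0, 0])

```text
clock: 4.0
tcp_pos: [0.6161, -0.2729, 0.1075]
orientation: [0.005, 0.843, 0.538, 0.002]
wrist_force: [-0.6, -0.2, -0.9]
finger_gap: 0.0591
```

```bash
python3 -c "
from h import *
t,Rt,s=tool()
c=t+Rt.apply([0,-.0024,-.009])
look('w3.png',[(c,.03),((.6158,-.2615,.064),.038)])
go([.6158,-.2615,.085])"
```

```text
[ 0.61605664 -0.27289407  0.10753031] 4.0
shift [ 0.0101 -0.0059  0.0236] tilt [ 0.0092 -0.0068 -0.9999]
```

View pics/w3.png

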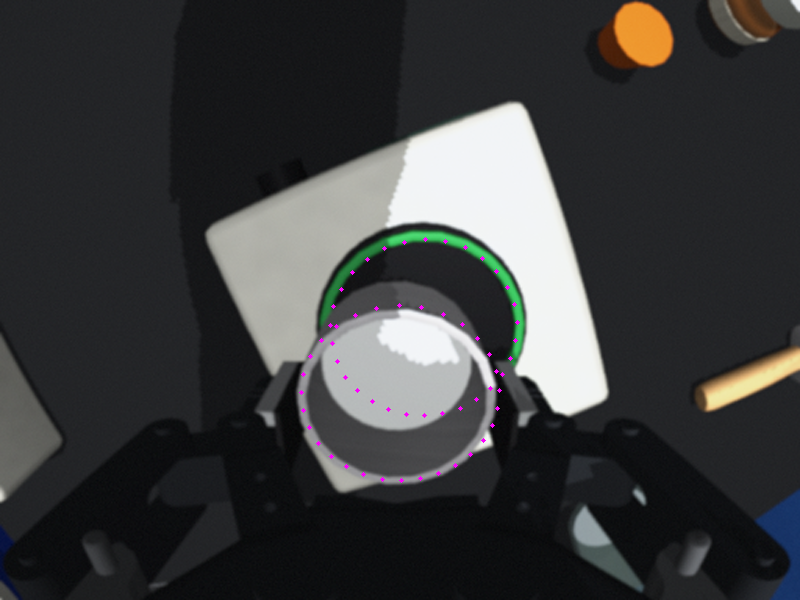

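carry_out(moves=[-0.5, 0.01, -0.005, 0, 0, 0, 0, -0.5, 0, 0, 0, 0, 0, 0, -0.5, 0, 0, 0.01, 0, 0, 0, -0.5, 0, 0, 0.004, 0, 0, 0, -0.5, 0, 0, 0, 0, 0, 0])

```text
clock: 4.68
tcp_pos: [0.6182, -0.2601, 0.0966]
orientation: [0.007, 0.842, 0.539, 0.003]
wrist_force: [-0.1, 0.3, -1.5]
finger_gap: 0.0587
```

```bash
python3 -c "
from h import *
t,Rt,s=tool();print(s['wrist_force'],s['qvel'].round(3))
go([.6158,-.2615,.085])"
```

```text
[-0.11643794  0.3277938  -1.54075622] [ 0.001  0.    -0.003 -0.001 -0.002 -0.   ]
shift [-0.0023 -0.0017  0.0116] tilt [ 0.0127 -0.0085 -0.9999]
```

carry_out(moves=[-0.5, -0.002, 0, 0.004, 0.3, 0.1, 0, -0.5, 0, 0, 0.004, 0, 0, 0, -0.5, 0, 0, 0.002, 0, 0, 0, -0.5, 0, 0, 0.002, 0, 0, 0, -0.5, 0, 0, 0, 0, 0, 0])

```text
clock: 5.3
tcp_pos: [0.6175, -0.2627, 0.0841]
orientation: [0.004, 0.842, 0.539, 0.002]
wrist_force: [0.1, 0.4, 0.1]
finger_gap: 0.0589
```

```bash
cat >> h.py <<'E'
def go(p,zt=(0,0,-1)):
    t,Rt,s=tool(); a=Rt.inv().apply(zt)
    print("t",s["clock"],"F",s["wrist_force"].round(1),"gap",round(s["finger_gap"],4),"tcp",t.round(4),"shift mm",(Rt.inv().apply(np.array(p)-t)*1e3).round(1),"turn",np.degrees([-a[1],a[0]]).round(2),"q6",s["joint_pos"][5].round(2))
E
python3 -c "
from h import *
go([.6158,-.2615,.085],(.0087,-.0046,-1))"
```

```text
t 5.3 F [0.1 0.4 0.1] gap 0.0589 tcp [ 0.6175 -0.2627  0.0841] shift mm [ 0.4 -2.1 -1. ] turn [0.01 0.01] q6 -0.09
```

carry_out(moves=[0, 0, 0, 0, 0, 0, 0, 0.6, 0, 0, 0, 0, 0, 0, 1, 0, 0, 0, 0, 0, 0, 1, 0, 0, -0.03, 0, 0, 0, 1, 0, 0, -0.06, 0, 0, 0])

```text
clock: 5.92
tcp_pos: [0.614, -0.2607, 0.1702]
orientation: [-0.0, 0.842, 0.539, 0.0]
wrist_force: [1.2, 0.3, 1.1]
finger_gap: 0.0853
```

```bash
python3 -c "
from h import *
t,Rt,s=tool()
look('w4.png',[((.6158,-.2615,.094),.03)])
go([.4168,.2211,.19])"
```

```text
[ 0.61398386 -0.26072615  0.17021446] 5.925
t 5.975 F [ 0.2 -0.8  6.2] gap 0.0853 tcp [ 0.6176 -0.2627  0.1814] shift mm [ 355.3 -384.7  -14.5] turn [0.83 0.06] q6 -0.09
```

View pics/w4.png

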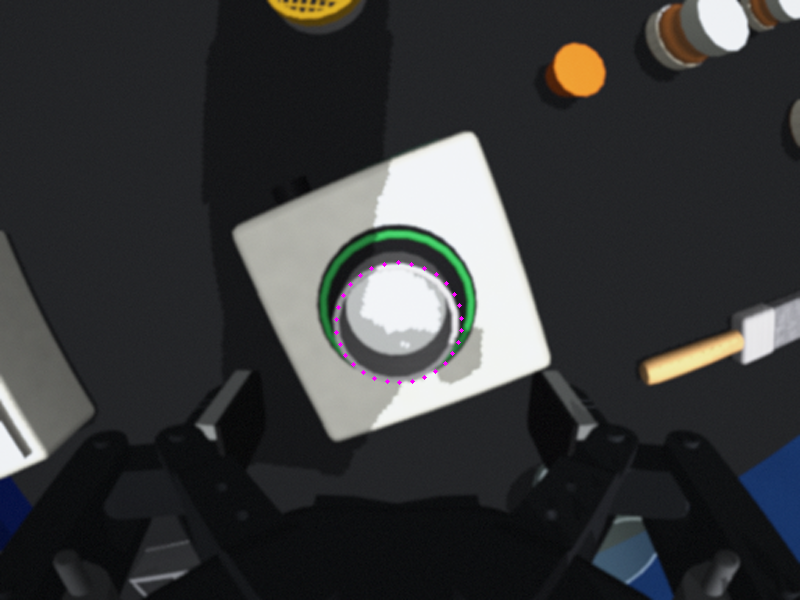

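The pan sits inside the ring, with its rim at (398,322) matching the prediction to about 1 mm. Next is the blue sieve.

carry_out(moves=[1, 0.041, -0.0445, 0, 0, 0, 0, 1, 0.041, -0.0445, 0, 0, 0, 0, 1, 0.041, -0.0445, 0, 0, 0, 0, 1, 0.041, -0.0445, 0, 0, 0, 0, 1, 0.041, -0.0445, 0, 0, 0, 0])

```text
clock: 6.6
tcp_pos: [0.5044, 0.0182, 0.1805]
orientation: [0.012, 0.844, 0.536, 0.008]
wrist_force: [0.8, 0.2, -0.3]
finger_gap: 0.0855
```

carry_out(moves=[1, 0.041, -0.0445, 0, 0, 0, 0, 1, 0.041, -0.0445, 0, 0, 0, 0, 1, 0.035, -0.04, 0, 0, 0, 0, 1, 0.015, -0.015, 0, 0, 0, 0, 1, 0, 0, 0, 0, 0, 0])

```text
clock: 7.22
tcp_pos: [0.4267, 0.208, 0.1784]
orientation: [0.014, 0.842, 0.538, 0.012]
wrist_force: [0.2, -0.7, -0.2]
finger_gap: 0.0851
```

```bash
python3 -c "
from h import *
go([.4168,.2211,.09])"
```

```text
t 7.225 F [ 0.2 -0.7 -0.2] gap 0.0851 tcp [0.4267 0.208  0.1784] shift mm [  7.2 -17.7  87.9] turn [ 2.08 -0.35] q6 0.73
```

carry_out(moves=[1, 0.004, -0.015, 0, 2.1, -0.35, 0, 1, 0, 0, 0, 0, 0, 0, 1, 0, 0, 0.03, 0, 0, 0, 1, 0, 0, 0.02, 0, 0, 0, 1, 0, 0, 0, 0, 0, 0])

```text
clock: 7.85
tcp_pos: [0.4169, 0.2156, 0.1276]
orientation: [-0.0, 0.844, 0.536, 0.0]
wrist_force: [-0.6, -0.6, 0.6]
finger_gap: 0.0855
```

```bash
python3 -c "
from h import *
go([.4168,.2211,.033])
look('w5.png',[((.4168,.2211,.041),.03)])"
```

```text
t 7.85 F [-0.6 -0.6  0.6] gap 0.0855 tcp [0.4169 0.2156 0.1276] shift mm [ 4.9 -2.3 94.6] turn [-0.04 -0.03] q6 0.74
[0.41688424 0.21562291 0.12755502] 7.85
```

View pics/w5.png

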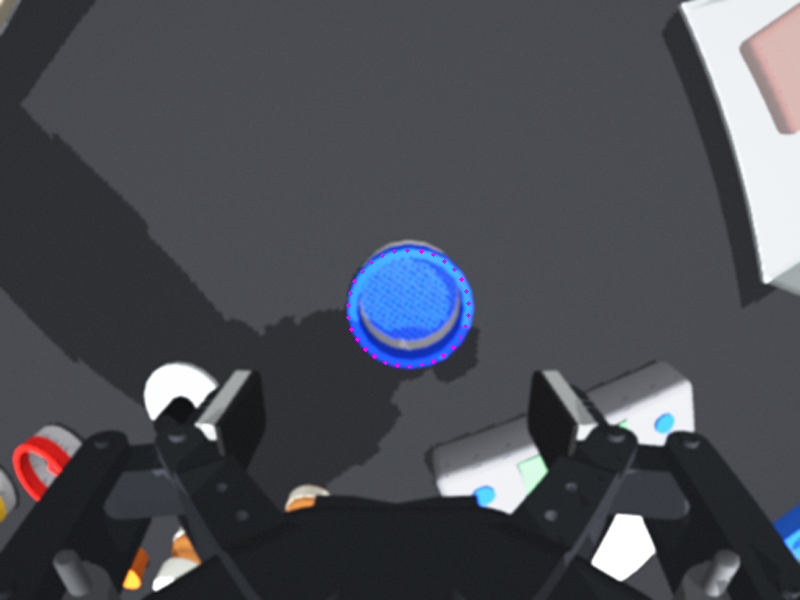

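carry_out(moves=[1, 0.006, -0.003, 0.01, 0, 0, 0, 1, 0, 0, 0.035, 0, 0, 0, 1, 0, 0, 0.035, 0, 0, 0, 1, 0, 0, 0.02, 0, 0, 0, 1, 0, 0, 0, 0, 0, 0])

```text
clock: 8.52
tcp_pos: [0.422, 0.2248, 0.0285]
orientation: [0.001, 0.845, 0.535, 0.005]
wrist_force: [-0.7, 0.1, 0.3]
finger_gap: 0.0855
```

```bash
python3 -c "
from h import *
go([.4174,.2222,.024])"
```

```text
t 8.525 F [-0.7  0.1  0.3] gap 0.0855 tcp [0.422  0.2248 0.0285] shift mm [-4.3 -3.1  4.5] turn [ 0.36 -0.44] q6 0.76
```

carry_out(moves=[1, -0.004, -0.003, 0.004, 0.35, -0.45, 0, 1, 0, 0, 0, 0, 0, 0, 0, 0, 0, 0, 0, 0, 0, -0.5, 0, 0, 0, 0, 0, 0, -0.5, 0, 0, 0, 0, 0, 0], squeeze=40)

```text
clock: 9.15
tcp_pos: [0.4198, 0.2233, 0.0278]
orientation: [0.001, 0.845, 0.535, 0.002]
wrist_force: [-0.6, -1.2, -1.8]
finger_gap: 0.0593
```

```bash
python3 -c "
from h import *
go([.4174,.2222,.024])"
```

```text
t 9.15 F [-0.6 -1.2 -1.8] gap 0.0593 tcp [0.4198 0.2233 0.0278] shift mm [-2.1 -1.7  3.8] turn [ 0.22 -0.18] q6 0.76
```

carry_out(moves=[-0.5, 0, 0, -0.03, 0, 0, 0, -0.5, 0, 0, -0.06, 0, 0, 0, -0.5, 0, 0, -0.05, 0, 0, 0, -0.5, -0.03, 0.03, -0.01, 0, 0, 0, -0.5, -0.041, 0.0445, 0, 0, 0, 0])

```text
clock: 9.78
tcp_pos: [0.4555, 0.1277, 0.1822]
orientation: [0.001, 0.842, 0.539, 0.002]
wrist_force: [2.2, -0.3, -1.7]
finger_gap: 0.0595
```

carry_out(moves=[-0.5, -0.041, 0.0445, 0, 0, 0, 0, -0.5, -0.041, 0.0445, 0, 0, 0, 0, -0.5, -0.041, 0.0445, 0, 0, 0, 0, -0.5, -0.041, 0.0445, 0, 0, 0, 0, -0.5, -0.041, 0.0445, 0, 0, 0, 0])

```text
clock: 10.4
tcp_pos: [0.5747, -0.1602, 0.1834]
orientation: [0.001, 0.842, 0.54, 0.004]
wrist_force: [0.8, -0.5, -1.4]
finger_gap: 0.059
```

```bash
python3 -c "
from h import *
go([.6158,-.2615,.145])"
```

```text
t 10.4 F [ 0.8 -0.5 -1.4] gap 0.059 tcp [ 0.5747 -0.1602  0.1834] shift mm [-75.   79.4  38.5] turn [ 0.38 -0.28] q6 0.02
```

carry_out(moves=[-0.5, -0.034, 0.038, 0, 0, 0, 0, -0.5, -0.022, 0.024, 0.01, 0.2, -0.1, 0, -0.5, -0.01, 0.01, 0.015, 0, 0, 0, -0.5, 0, 0, 0, 0, 0, 0, -0.5, 0, 0, 0, 0, 0, 0])

```text
clock: 11.02
tcp_pos: [0.6128, -0.2561, 0.1546]
orientation: [-0.001, 0.843, 0.537, 0.002]
wrist_force: [0.3, 0.9, -1.6]
finger_gap: 0.059
```

```bash
python3 -c "
from h import *
t,Rt,s=tool()
go([.6158,-.2615,.133])
c=t+Rt.apply([0,-.0017,-.0132])
look('w6.png',[(c,.03),((.6158,-.2615,.094),.03)])"
```

```text
t 11.025 F [ 0.3  0.9 -1.6] gap 0.059 tcp [ 0.6128 -0.2561  0.1546] shift mm [-3.7  5.  21.6] turn [-0.01 -0.23] q6 -0.08
[ 0.61283491 -0.25609107  0.15460882] 11.025
```

View pics/w6.png

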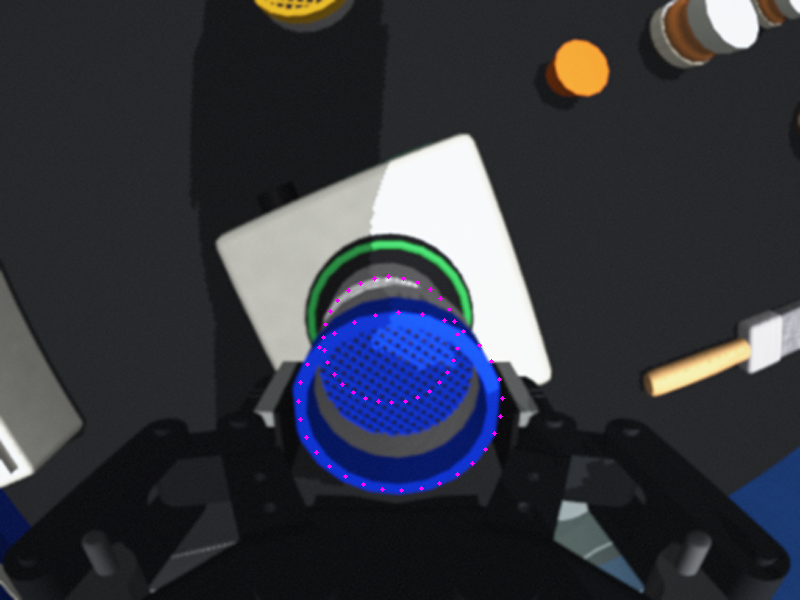

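carry_out(moves=[-0.5, -0.003, 0.005, 0, 0, -0.2, 0, -0.5, 0, 0, 0.01, 0, 0, 0, -0.5, 0, 0, 0.01, 0, 0, 0, -0.5, 0, 0, 0, 0, 0, 0, -0.5, 0, 0, 0, 0, 0, 0])

```text
clock: 11.7
tcp_pos: [0.6164, -0.258, 0.1347]
orientation: [0.0, 0.842, 0.539, 0.0]
wrist_force: [0.0, 1.2, -1.0]
finger_gap: 0.0591
```

```bash
python3 -c "
from h import *
go([.6158,-.2615,.115])"
```

```text
t 11.7 F [ 0.   1.2 -1. ] gap 0.0591 tcp [ 0.6164 -0.258   0.1347] shift mm [-3.4  0.9 19.7] turn [ 0.04 -0.02] q6 -0.08
```

carry_out(moves=[-0.5, -0.003, 0.0015, 0, 0, 0, 0, -0.5, 0, 0, 0.005, 0, 0, 0, -0.5, 0, 0, 0.005, 0, 0, 0, -0.5, 0, 0, 0.003, 0, 0, 0, -0.5, 0, 0, 0, 0, 0, 0])

```text
clock: 12.32
tcp_pos: [0.6165, -0.262, 0.121]
orientation: [0.0, 0.842, 0.539, 0.0]
wrist_force: [-0.7, 0.4, -2.1]
finger_gap: 0.0595
```

```bash
python3 -c "
from h import *
go([.6158,-.2615,.115])"
```

```text
t 12.325 F [-0.7  0.4 -2.1] gap 0.0595 tcp [ 0.6165 -0.262   0.121 ] shift mm [ 0.2 -0.9  6. ] turn [ 0.07 -0.02] q6 -0.09
```

carry_out(moves=[-0.5, 0.0005, 0, 0.003, 0, 0, 0, -0.5, 0, 0, 0.002, 0, 0, 0, -0.5, 0, 0, 0.002, 0, 0, 0, -0.5, 0, 0, 0, 0, 0, 0, -0.5, 0, 0, 0, 0, 0, 0])

```text
clock: 12.95
tcp_pos: [0.6171, -0.2617, 0.1146]
orientation: [0.001, 0.842, 0.539, 0.001]
wrist_force: [0.6, -0.2, -1.6]
finger_gap: 0.0593
```

```bash
python3 -c "
from h import *
go([.6158,-.2615,.115])"
```

```text
t 12.95 F [ 0.6 -0.2 -1.6] gap 0.0593 tcp [ 0.6171 -0.2617  0.1146] shift mm [-0.4 -1.3 -0.4] turn [ 0.15 -0.01] q6 -0.09
```

carry_out(moves=[-0.5, 0, 0, 0.001, 0, 0, 0, -0.5, 0, 0, 0.001, 0, 0, 0, -0.5, 0, 0, 0.001, 0, 0, 0, -0.5, 0, 0, 0, 0, 0, 0, -0.5, 0, 0, 0, 0, 0, 0])

```text
clock: 13.58
tcp_pos: [0.6173, -0.2617, 0.1145]
orientation: [0.002, 0.842, 0.539, 0.001]
wrist_force: [-0.2, 0.6, 0.5]
finger_gap: 0.0592
```

```bash
python3 -c "
from h import *
go([.6158,-.2615,.115])"
```

```text
t 13.575 F [-0.2  0.6  0.5] gap 0.0592 tcp [ 0.6173 -0.2617  0.1145] shift mm [-0.4 -1.5 -0.5] turn [ 0.28 -0.  ] q6 -0.09
```

Commanded 3 mm further and it held at 0.1145, so it is resting on the rim. Releasing.

carry_out(moves=[0, 0, 0, 0, 0, 0, 0, 0.6, 0, 0, 0, 0, 0, 0, 1, 0, 0, 0, 0, 0, 0, 1, 0, 0, -0.03, 0, 0, 0, 1, 0, 0, -0.05, 0, 0, 0])

```text
clock: 14.2
tcp_pos: [0.6147, -0.2604, 0.1901]
orientation: [-0.002, 0.842, 0.539, -0.001]
wrist_force: [0.2, -0.2, 0.7]
finger_gap: 0.0856
```

```bash
python3 -c "
from h import *
look('w7.png',[((.6158,-.2615,.128),.03),((.6158,-.2615,.064),.038)])
go([.4223,-.0857,.19])"
```

```text
[ 0.6147425  -0.26037504  0.1900688 ] 14.2
t 14.25 F [1.2 0.  5.9] gap 0.0856 tcp [ 0.6175 -0.2619  0.199 ] shift mm [  78.2 -251.1    7.3] turn [0.38 0.01] q6 -0.09
```

View pics/w7.png

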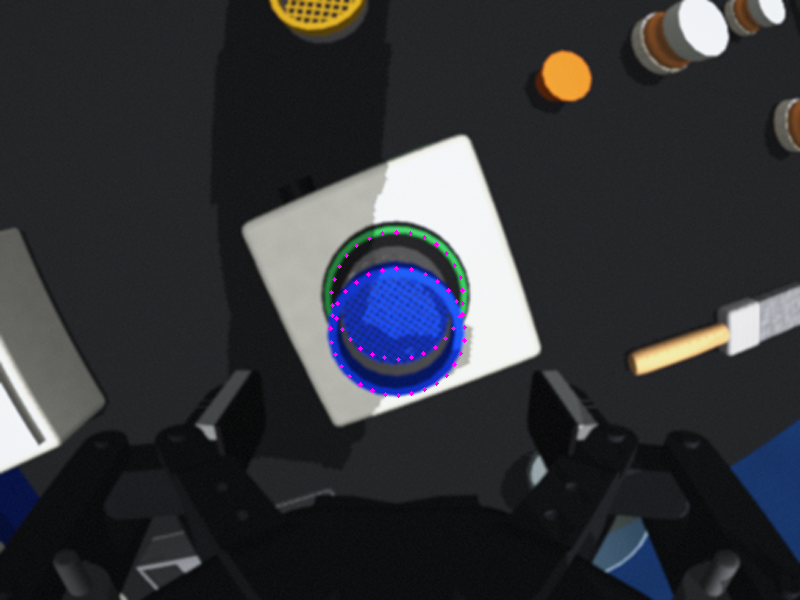

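Blue is concentric with the pan and ring at (398,330), and its rim size matches the seated height. Now the red sieve.

carry_out(moves=[1, 0.0185, -0.059, 0, 0, 0, 0, 1, 0.0185, -0.059, 0, 0, 0, 0, 1, 0.0185, -0.059, 0, 0, 0, 0, 1, 0.0185, -0.055, 0, 0, 0, 0, 1, 0.004, -0.012, 0, 0, 0, 0])

```text
clock: 14.88
tcp_pos: [0.4265, -0.0867, 0.1958]
orientation: [0.006, 0.843, 0.538, 0.004]
wrist_force: [-0.1, -0.1, 0.6]
finger_gap: 0.0853
```

carry_out(moves=[1, 0, 0, 0.02, 0, 0, 0, 1, 0, 0, 0.03, 0, 0, 0, 1, 0, 0, 0.02, 0, 0, 0, 1, 0, 0, 0, 0, 0, 0, 1, 0, 0, 0, 0, 0, 0])

```text
clock: 15.5
tcp_pos: [0.4319, -0.0889, 0.127]
orientation: [0.01, 0.843, 0.538, 0.006]
wrist_force: [0.2, 0.1, 1.0]
finger_gap: 0.0854
```

```bash
python3 -c "
from h import *
go([.4223,-.0857,.09])
look('w8.png',[((.4223,-.0857,.041),.03)])"
```

```text
t 15.5 F [0.2 0.1 1. ] gap 0.0854 tcp [ 0.4319 -0.0889  0.127 ] shift mm [ -1.2 -10.9  36.7] turn [ 1.37 -0.01] q6 0.05
[ 0.43186948 -0.08886187  0.12697879] 15.5
```

View pics/w8.png

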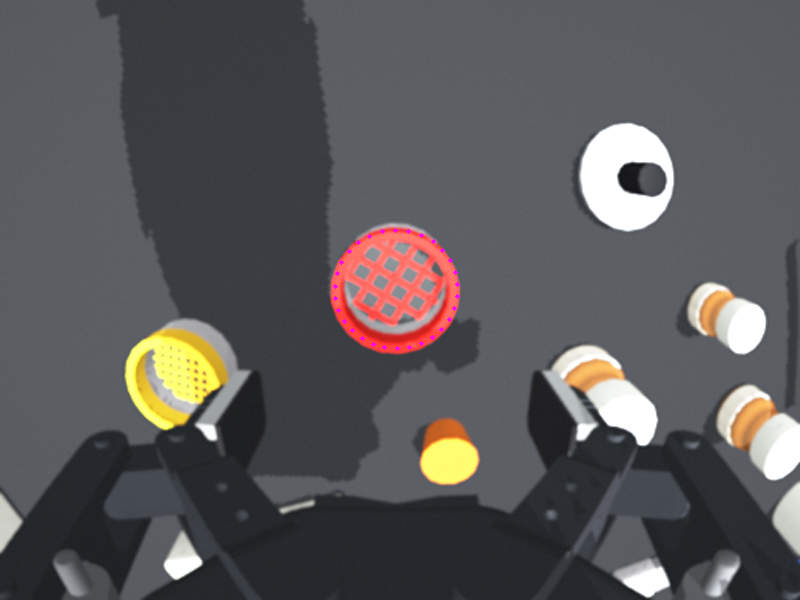

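carry_out(moves=[1, -0.001, -0.008, 0, 1.4, 0, 0, 1, 0, 0, 0.02, 0, 0, 0, 1, 0, 0, 0.03, 0, 0, 0, 1, 0, 0, 0.02, 0, 0, 0, 1, 0, 0, 0, 0, 0, 0])

```text
clock: 16.18
tcp_pos: [0.4262, -0.0876, 0.0591]
orientation: [0.001, 0.843, 0.538, 0.001]
wrist_force: [-0.3, 0.0, 0.3]
finger_gap: 0.0854
```

```bash
python3 -c "
from h import *
go([.4232,-.0861,.025])"
```

```text
t 16.175 F [-0.3  0.   0.3] gap 0.0854 tcp [ 0.4262 -0.0876  0.0591] shift mm [ 0.1 -3.4 34.1] turn [ 0.15 -0.02] q6 0.05
```

carry_out(moves=[1, 0, -0.004, 0.012, 0.15, 0, 0, 1, 0, 0, 0.014, 0, 0, 0, 1, 0, 0, 0.008, 0, 0, 0, 1, 0, 0, 0, 0, 0, 0, 1, 0, 0, 0, 0, 0, 0])

```text
clock: 16.8
tcp_pos: [0.4239, -0.0864, 0.025]
orientation: [0.001, 0.843, 0.538, 0.001]
wrist_force: [0.0, 0.1, 0.1]
finger_gap: 0.0853
```

```bash
python3 -c "
from h import *
go([.4232,-.0861,.025])"
```

```text
t 16.8 F [0.  0.1 0.1] gap 0.0853 tcp [ 0.4239 -0.0864  0.025 ] shift mm [ 0.  -0.8 -0. ] turn [ 0.16 -0.03] q6 0.05
```

carry_out(moves=[0.4, 0, -0.001, 0, 0.15, 0, 0, -0.1, 0, 0, 0, 0, 0, 0, -0.5, 0, 0, 0, 0, 0, 0, -0.5, 0, 0, 0, 0, 0, 0, -0.5, 0, 0, 0, 0, 0, 0], squeeze=40)

```text
clock: 17.42
tcp_pos: [0.4233, -0.086, 0.0259]
orientation: [0.0, 0.843, 0.538, 0.0]
wrist_force: [0.2, 0.2, -1.6]
finger_gap: 0.0585
```

```bash
python3 -c "
from h import *
go([.4232,-.0861,.025])"
```

```text
t 17.425 F [ 0.2  0.2 -1.6] gap 0.0585 tcp [ 0.4233 -0.086   0.0259] shift mm [-0.1 -0.   0.9] turn [ 0.05 -0.04] q6 0.05
```

carry_out(moves=[-0.5, 0, 0, -0.03, 0, 0, 0, -0.5, 0, 0, -0.06, 0, 0, 0, -0.5, 0, 0, -0.055, 0, 0, 0, -0.5, -0.008, 0.025, -0.01, 0, 0, 0, -0.5, -0.016, 0.05, 0, 0, 0, 0])

```text
clock: 18.05
tcp_pos: [0.479, -0.1378, 0.185]
orientation: [-0.002, 0.842, 0.54, -0.001]
wrist_force: [0.0, -0.4, -1.5]
finger_gap: 0.0583
```

carry_out(moves=[-0.5, -0.016, 0.05, 0, 0, 0, 0, -0.5, -0.016, 0.05, 0, 0, 0, 0, -0.5, -0.01, 0.03, 0, 0, 0, 0, -0.5, -0.006, 0.02, 0, 0, 0, 0, -0.5, 0, 0, 0, 0, 0, 0])

```text
clock: 18.68
tcp_pos: [0.6005, -0.2501, 0.1824]
orientation: [-0.001, 0.842, 0.539, -0.001]
wrist_force: [-0.3, 0.6, -1.0]
finger_gap: 0.0584
```

```bash
python3 -c "
from h import *
go([.6158,-.2615,.168])"
```

```text
t 18.675 F [-0.3  0.6 -1. ] gap 0.0584 tcp [ 0.6005 -0.2501  0.1824] shift mm [-3.9 18.7 14.3] turn [-0.16 -0.04] q6 -0.09
```

carry_out(moves=[-0.5, -0.004, 0.018, 0, 0, 0, 0, -0.5, 0, 0, 0, 0, 0, 0, -0.5, 0, 0, 0.006, 0, 0, 0, -0.5, 0, 0, 0.004, 0, 0, 0, -0.5, 0, 0, 0, 0, 0, 0])

```text
clock: 19.3
tcp_pos: [0.6116, -0.2579, 0.1705]
orientation: [-0.004, 0.842, 0.539, -0.002]
wrist_force: [0.9, 0.4, -1.8]
finger_gap: 0.058
```

```bash
python3 -c "
from h import *
t,Rt,s=tool()
go([.6158,-.2615,.147])
look('w9.png',[(t+Rt.apply([0,0,-.015]),.03),((.6158,-.2615,.128),.03)])"
```

```text
t 19.3 F [ 0.9  0.4 -1.8] gap 0.058 tcp [ 0.6116 -0.2579  0.1705] shift mm [-1.6  5.5 23.4] turn [-0.53 -0.09] q6 -0.09
[ 0.61160921 -0.257857    0.17048519] 19.3
```

View pics/w9.png

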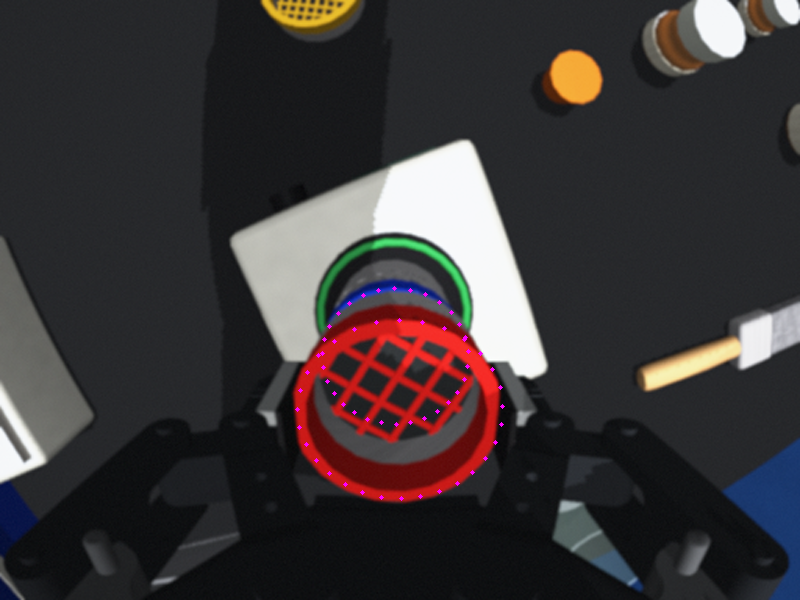

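carry_out(moves=[-0.5, -0.001, 0.0045, 0, -0.5, -0.1, 0, -0.5, 0, 0, 0, 0, 0, 0, -0.5, 0, 0, 0.005, 0, 0, 0, -0.5, 0, 0, 0.003, 0, 0, 0, -0.5, 0, 0, 0, 0, 0, 0])

```text
clock: 19.98
tcp_pos: [0.6158, -0.2609, 0.1626]
orientation: [0.001, 0.842, 0.539, 0.0]
wrist_force: [0.2, -0.2, -1.6]
finger_gap: 0.0584
```

```bash
python3 -c "
from h import *
go([.6158,-.2615,.147])"
```

```text
t 19.975 F [ 0.2 -0.2 -1.6] gap 0.0584 tcp [ 0.6158 -0.2609  0.1626] shift mm [-0.5  0.3 15.6] turn [0.07 0.02] q6 -0.09
```

carry_out(moves=[-0.5, 0, 0, 0.005, 0, 0, 0, -0.5, 0, 0, 0.004, 0, 0, 0, -0.5, 0, 0, 0.003, 0, 0, 0, -0.5, 0, 0, 0.001, 0, 0, 0, -0.5, 0, 0, 0, 0, 0, 0])

```text
clock: 20.6
tcp_pos: [0.6156, -0.2609, 0.1484]
orientation: [0.0, 0.842, 0.539, 0.0]
wrist_force: [-0.5, -0.7, -1.7]
finger_gap: 0.0581
```

```bash
python3 -c "
from h import *
go([.6158,-.2615,.147])"
```

```text
t 20.6 F [-0.5 -0.7 -1.7] gap 0.0581 tcp [ 0.6156 -0.2609  0.1484] shift mm [-0.5  0.4  1.4] turn [0.04 0.02] q6 -0.09
```

carry_out(moves=[-0.5, 0, 0, 0.001, 0, 0, 0, -0.5, 0, 0, 0.001, 0, 0, 0, -0.5, 0, 0, 0.001, 0, 0, 0, -0.5, 0, 0, 0.001, 0, 0, 0, -0.5, 0, 0, 0, 0, 0, 0])

```text
clock: 21.22
tcp_pos: [0.616, -0.261, 0.1469]
orientation: [0.002, 0.842, 0.539, 0.001]
wrist_force: [-1.0, -0.1, -1.2]
finger_gap: 0.0581
```

```bash
python3 -c "
from h import *
go([.6158,-.2615,.147])"
```

```text
t 21.225 F [-1.  -0.1 -1.2] gap 0.0581 tcp [ 0.616  -0.261   0.1469] shift mm [-0.5  0.  -0.1] turn [0.2  0.03] q6 -0.09
```

carry_out(moves=[0, 0, 0, 0, 0, 0, 0, 0.6, 0, 0, 0, 0, 0, 0, 1, 0, 0, 0, 0, 0, 0, 1, 0, 0, -0.03, 0, 0, 0, 1, 0, 0, -0.03, 0, 0, 0])

```text
clock: 21.85
tcp_pos: [0.6146, -0.2603, 0.2041]
orientation: [-0.001, 0.842, 0.539, -0.001]
wrist_force: [-0.3, 0.3, -0.4]
finger_gap: 0.0851
```

```bash
python3 -c "
from h import *
look('w10.png',[((.6158,-.2615,.162),.03)])
go([.423,.0594,.21])
im=cv2.imread('pics/w10.png');a=im[200:480,200:600]
t,Rt,s=tool()
b=cv2.resize(env.read_camera('side')[...,::-1],(800,600),interpolation=cv2.INTER_CUBIC)[290:500,470:670]
cv2.imwrite('pics/w10c.png',np.hstack([a,cv2.resize(b,(267,280))]))"
```

```text
[ 0.61464428 -0.26028792  0.20411535] 21.85
t 21.9 F [ 0.4 -1.2  3.6] gap 0.0854 tcp [ 0.616  -0.2611  0.2087] shift mm [ 210.4 -309.3   -2.4] turn [0.19 0.03] q6 -0.09
```

View pics/w10c.png

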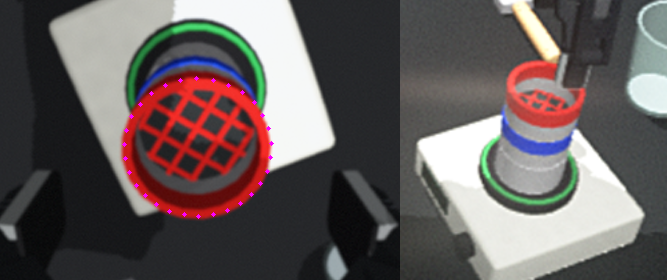

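Red is concentric with the prediction and the side view shows a straight tower. Now the lid, which I'll measure by code from the approach.

carry_out(moves=[1, 0.034, -0.05, 0, 0, 0, 0, 1, 0.034, -0.05, 0, 0, 0, 0, 1, 0.034, -0.05, 0, 0, 0, 0, 1, 0.034, -0.05, 0, 0, 0, 0, 1, 0.034, -0.05, 0.01, 0, 0, 0])

```text
clock: 22.58
tcp_pos: [0.4592, -0.0001, 0.1904]
orientation: [0.002, 0.844, 0.536, 0.001]
wrist_force: [0.4, 0.3, -0.2]
finger_gap: 0.0857
```

carry_out(moves=[1, 0.025, -0.035, 0.02, 0, 0, 0, 1, 0.004, -0.01, 0.02, 0, 0, 0, 1, 0, 0, 0.02, 0, 0, 0, 1, 0, 0, 0, 0, 0, 0, 1, 0, 0, 0, 0, 0, 0])

```text
clock: 23.2
tcp_pos: [0.4248, 0.0504, 0.1262]
orientation: [0.001, 0.842, 0.539, 0.0]
wrist_force: [-0.6, 0.6, -0.5]
finger_gap: 0.0855
```

```bash
python3 -c "
from h import *
go([.423,.0594,.1])
t,Rt,s=tool()
look('w11.png',[((.423,.0594,.013),.03),((.423,.0594,.041),.01)])"
```

```text
t 23.2 F [-0.6  0.6 -0.5] gap 0.0855 tcp [0.4248 0.0504 0.1262] shift mm [ 7.4 -5.4 26.2] turn [0.1 0. ] q6 0.36
[0.42476982 0.05044265 0.12618085] 23.2
```

View pics/w11.png

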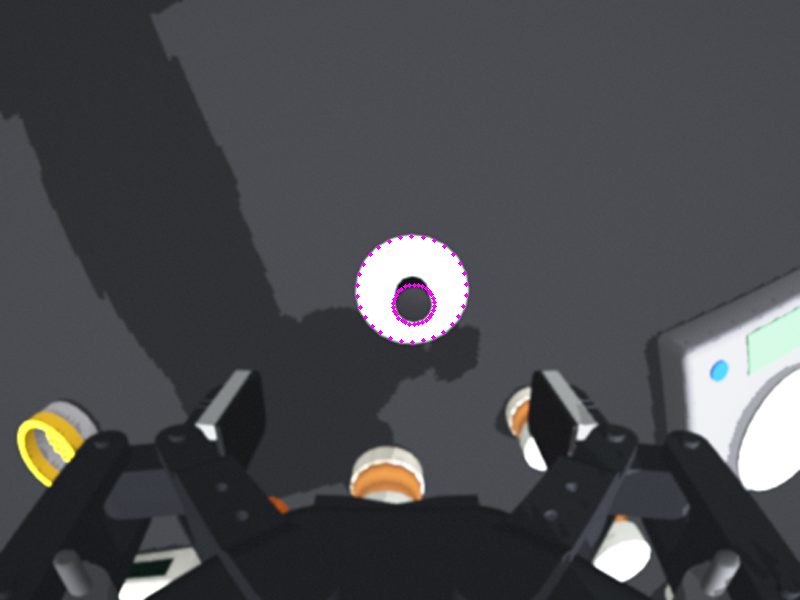

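The overlay matches the lid at (412,290). Descending.

carry_out(moves=[1, 0.007, -0.005, 0, 0.1, 0, 0, 1, 0, 0, 0.025, 0, 0, 0, 1, 0, 0, 0.035, 0, 0, 0, 1, 0, 0, 0.02, 0, 0, 0, 1, 0, 0, 0, 0, 0, 0])

```text
clock: 23.88
tcp_pos: [0.4276, 0.0597, 0.0478]
orientation: [0.002, 0.843, 0.538, 0.003]
wrist_force: [0.2, 0.5, -1.0]
finger_gap: 0.0853
```

```bash
python3 -c "
from h import *
go([.423,.0594,.029])"
```

```text
t 23.875 F [ 0.2  0.5 -1. ] gap 0.0853 tcp [0.4276 0.0597 0.0478] shift mm [-2.3 -4.2 18.7] turn [ 0.41 -0.21] q6 0.39
```

carry_out(moves=[1, -0.002, -0.004, 0.008, 0.4, -0.2, 0, 1, 0, 0, 0.007, 0, 0, 0, 1, 0, 0, 0.002, 0, 0, 0, 1, 0, 0, 0, 0, 0, 0, 1, 0, 0, 0, 0, 0, 0])

```text
clock: 24.5
tcp_pos: [0.4255, 0.0597, 0.0324]
orientation: [0.001, 0.843, 0.538, 0.002]
wrist_force: [-1.1, -0.6, 0.1]
finger_gap: 0.0853
```

```bash
python3 -c "
from h import *
go([.423,.0594,.029])"
```

```text
t 24.5 F [-1.1 -0.6  0.1] gap 0.0853 tcp [0.4255 0.0597 0.0324] shift mm [-1.3 -2.2  3.4] turn [ 0.24 -0.12] q6 0.39
```

Adjust, then close slowly onto the knob.

carry_out(moves=[1, -0.001, -0.003, 0.003, 0.3, -0.1, 0, 0.5, 0, 0, 0, 0, 0, 0, 0, 0, 0, 0, 0, 0, 0, -0.4, 0, 0, 0, 0, 0, 0, -0.45, 0, 0, 0, 0, 0, 0], squeeze=40)

```text
clock: 25.12
tcp_pos: [0.4224, 0.06, 0.0295]
orientation: [-0.0, 0.843, 0.538, -0.0]
wrist_force: [-0.9, 0.0, -0.8]
finger_gap: 0.0236
```

```bash
python3 -c "
from h import *
go([.423,.0594,.029])"
```

```text
t 25.125 F [-0.9  0.  -0.8] gap 0.0236 tcp [0.4224 0.06   0.0295] shift mm [-0.3  0.8  0.5] turn [-0.05 -0.02] q6 0.39
```

carry_out(moves=[-0.6, 0, 0, 0, 0, 0, 0, -0.8, 0, 0, 0, 0, 0, 0, -1, 0, 0, 0, 0, 0, 0, -1, 0, 0, 0, 0, 0, 0, -1, 0, 0, 0, 0, 0, 0])

```text
clock: 25.75
tcp_pos: [0.4224, 0.06, 0.0297]
orientation: [-0.0, 0.843, 0.538, -0.0]
wrist_force: [-0.1, 0.3, 0.8]
finger_gap: 0.0183
```

```bash
python3 -c "
from h import *
go([.423,.0594,.029])"
```

```text
t 25.75 F [-0.1  0.3  0.8] gap 0.0183 tcp [0.4224 0.06   0.0297] shift mm [-0.3  0.8  0.7] turn [-0.04 -0.02] q6 0.39
```

carry_out(moves=[-1, 0, 0, -0.03, 0, 0, 0, -1, 0, 0, -0.06, 0, 0, 0, -1, 0, 0, -0.06, 0, 0, 0, -1, -0.01, 0.015, -0.045, 0, 0, 0, -1, -0.03, 0.044, 0, 0, 0, 0])

```text
clock: 26.38
tcp_pos: [0.4568, -0.0003, 0.2286]
orientation: [-0.002, 0.841, 0.541, -0.002]
wrist_force: [1.2, 0.3, -0.9]
finger_gap: 0.0182
```

carry_out(moves=[-1, -0.03, 0.044, 0, 0, 0, 0, -1, -0.03, 0.044, 0, 0, 0, 0, -1, -0.03, 0.044, 0, 0, 0, 0, -1, -0.03, 0.044, 0, 0, 0, 0, -1, -0.01, 0.02, 0, 0, 0, 0])

```text
clock: 27.0
tcp_pos: [0.5849, -0.208, 0.2265]
orientation: [-0.002, 0.842, 0.54, -0.002]
wrist_force: [0.5, -0.5, -1.5]
finger_gap: 0.0188
```

```bash
python3 -c "
from h import *
go([.6158,-.2615,.21])"
```

```text
t 27.0 F [ 0.5 -0.5 -1.5] gap 0.0188 tcp [ 0.5849 -0.208   0.2265] shift mm [-35.7  50.5  16.3] turn [-0.29  0.06] q6 -0.04
```

carry_out(moves=[-1, -0.02, 0.03, 0, -0.3, 0, 0, -1, -0.01, 0.013, 0, 0, 0, 0, -1, 0, 0, 0, 0, 0, 0, -1, 0, 0, 0, 0, 0, 0, -1, 0, 0, 0, 0, 0, 0])

```text
clock: 27.62
tcp_pos: [0.6111, -0.2549, 0.2217]
orientation: [-0.003, 0.842, 0.539, -0.002]
wrist_force: [0.0, -0.1, -0.9]
finger_gap: 0.0186
```

```bash
python3 -c "
from h import *
go([.6158,-.2615,.21])"
```

```text
t 27.625 F [ 0.  -0.1 -0.9] gap 0.0186 tcp [ 0.6111 -0.2549  0.2217] shift mm [-4.   7.1 11.7] turn [-0.4   0.01] q6 -0.08
```

carry_out(moves=[-1, -0.004, 0.006, 0, -0.4, 0, 0, -1, 0, 0, 0.004, 0, 0, 0, -1, 0, 0, 0.004, 0, 0, 0, -1, 0, 0, 0, 0, 0, 0, -1, 0, 0, 0, 0, 0, 0])

```text
clock: 28.25
tcp_pos: [0.6148, -0.2599, 0.2139]
orientation: [0.0, 0.842, 0.54, 0.0]
wrist_force: [1.4, 0.3, -1.5]
finger_gap: 0.0185
```

```bash
python3 -c "
from h import *
t,Rt,s=tool()
go([.6158,-.2615,.1847])
c=t+Rt.apply([0,.0008,.0167])
look('w12.png',[(c,.03),((.6158,-.2615,.162),.03)],(200,200,600,500))"
```

```text
t 28.25 F [ 1.4  0.3 -1.5] gap 0.0185 tcp [ 0.6148 -0.2599  0.2139] shift mm [-1.1  1.6 29.2] turn [0.06 0.  ] q6 -0.09
[ 0.61480962 -0.25985503  0.21392716] 28.25
```

carry_out(moves=[-1, -0.001, 0.001, 0.005, 0, 0, 0, -1, 0, 0, 0.006, 0, 0, 0, -1, 0, 0, 0.004, 0, 0, 0, -1, 0, 0, 0, 0, 0, 0, -1, 0, 0, 0, 0, 0, 0])

```text
clock: 28.92
tcp_pos: [0.6152, -0.2613, 0.1975]
orientation: [0.0, 0.842, 0.54, 0.0]
wrist_force: [-1.0, 0.3, -0.6]
finger_gap: 0.0186
```

```bash
python3 -c "
from h import *
go([.6158,-.2615,.1847])"
```

```text
t 28.925 F [-1.   0.3 -0.6] gap 0.0186 tcp [ 0.6152 -0.2613  0.1975] shift mm [ 0.   0.6 12.8] turn [ 0.02 -0.  ] q6 -0.09
```

carry_out(moves=[-1, 0, 0, 0.004, 0, 0, 0, -1, 0, 0, 0.004, 0, 0, 0, -1, 0, 0, 0.003, 0, 0, 0, -1, 0, 0, 0, 0, 0, 0, -1, 0, 0, 0, 0, 0, 0])

```text
clock: 29.55
tcp_pos: [0.6153, -0.2613, 0.1859]
orientation: [0.0, 0.842, 0.54, 0.0]
wrist_force: [-0.5, 0.5, -0.5]
finger_gap: 0.0186
```

```bash
python3 -c "
from h import *
go([.6158,-.2615,.1847])"
```

```text
t 29.55 F [-0.5  0.5 -0.5] gap 0.0186 tcp [ 0.6153 -0.2613  0.1859] shift mm [0.  0.5 1.2] turn [ 0.04 -0.  ] q6 -0.09
```

carry_out(moves=[-1, 0, 0, 0.001, 0, 0, 0, -1, 0, 0, 0.001, 0, 0, 0, -1, 0, 0, 0.001, 0, 0, 0, -1, 0, 0, 0.001, 0, 0, 0, -1, 0, 0, 0, 0, 0, 0])

```text
clock: 30.18
tcp_pos: [0.6157, -0.2615, 0.1848]
orientation: [0.002, 0.842, 0.54, 0.001]
wrist_force: [-1.1, 0.6, -1.2]
finger_gap: 0.0185
```

```bash
python3 -c "
from h import *
go([.6158,-.2615,.1847])"
```

```text
t 30.175 F [-1.1  0.6 -1.2] gap 0.0185 tcp [ 0.6157 -0.2615  0.1848] shift mm [0.  0.  0.1] turn [0.24 0.02] q6 -0.09
```

Stopped at the seated height of 0.1848. Releasing and backing off.

carry_out(moves=[-0.6, 0, 0, 0, 0, 0, 0, -0.2, 0, 0, 0, 0, 0, 0, 0.3, 0, 0, 0, 0, 0, 0, 0.6, 0, 0, -0.02, 0, 0, 0, 0.6, 0, 0, -0.04, 0, 0, 0])

```text
clock: 30.8
tcp_pos: [0.614, -0.2606, 0.2407]
orientation: [-0.002, 0.842, 0.54, -0.001]
wrist_force: [1.5, 0.2, 0.4]
finger_gap: 0.0684
```

carry_out(moves=[1, 0, 0, -0.03, 0, 0, 0, 1, 0.02, -0.05, 0, 0, 0, 0, 1, 0.02, -0.05, 0, 0, 0, 0, 1, 0.01, -0.02, 0, 0, 0, 0, 1, 0, 0, 0, 0, 0, 0])

```text
clock: 31.42
tcp_pos: [0.527, -0.1652, 0.274]
orientation: [0.002, 0.842, 0.54, 0.001]
wrist_force: [0.7, -1.0, -0.4]
finger_gap: 0.0853
```

```bash
python3 -c "
from h import *
go([.6158,-.2615,.25])
f=lambda n:cv2.resize(env.read_camera(n)[...,::-1],(800,600),interpolation=cv2.INTER_CUBIC)
a=f('side')[220:520,340:680].copy(); 
s=f('scene')[150:400,90:490]
W=f('wrist'); t,Rt,_=tool()
cv2.imwrite('pics/fin.png',np.vstack([np.hstack([cv2.resize(a,(400,353)),cv2.resize(s,(400,353))]),np.hstack([cv2.resize(W,(320,240)),np.zeros((240,480,3),np.uint8)])]))"
```

```text
t 31.425 F [ 0.7 -1.  -0.4] gap 0.0853 tcp [ 0.527  -0.1652  0.274 ] shift mm [-50.4 120.8  24.5] turn [0.25 0.  ] q6 -0.02
```

View pics/fin.png

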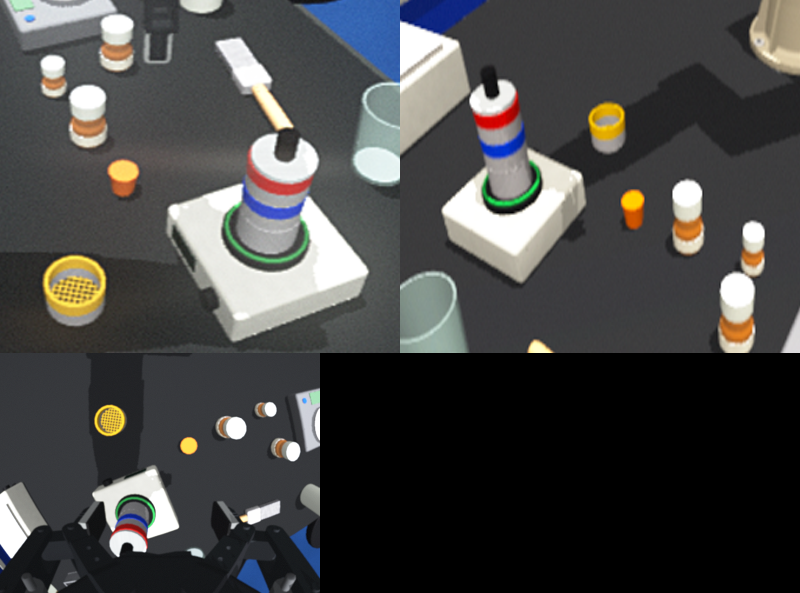

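The tower is complete, the lid looks flush, and the other items are untouched. The arm is clear, so I'm handing in.

```bash
python3 -c "
from workcell import env
print(env.hand_in())"
```

```text
the job is handed in; nothing more can be done
None
```

The sieve tower is built on the shaker and the job is handed in, at about 31.6 s of the 88 s allowed. From the bottom up it is: steel pan inside the green ring, blue sieve, red sieve, lid.

- **Seating:** each sieve and the lid stopped within about 0.5 mm of its calculated seated height and went no lower when commanded further down. The pan rested on the platform, with its weight off the gripper.
- **Alignment:** the wrist pictures showed the pan, blue and red pieces within about 1 mm of the shaker's centre. I checked the lid only in the final pictures, where it looks flush and the tower straight. I did not measure its tilt on its own.
- **Everything else:** the yellow sieve, jars and stopper are where they stood, and the gripper was clear at hand-in. No check failed. The arm tended to overshoot and tilt slightly, which I corrected before each grasp and placing.

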